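# Tap an agar dish true on the stand and stamp it with the disc dispenser

## Task

The open agar dish stands off-centre on the dispenser stand. Tap it gently from its sides until it is centred on the ring mark, then swing the disc dispenser over it to its stop and press the black knob down by feel until the skirt has dropped round the dish and the plate inside rests lightly but firmly on the glass rim for a moment. Let it spring up and leave it above the centred dish; do not force the glass or disturb the other things on the table.

Things in the scene. Friction and masses are not known exactly. Their poses are not given: they have to be found in the camera images.
- agar_dish: glass Petri dish base with pale agar, 95 mm across (radius 47.5), 18 mm high, 0.12 to 0.2 kg, loose on the stand's rubber platen, which grips it: 1 to 3 N slide it, and it stops where the push stops. Too wide to grasp, no wall to pinch: push its side with the closed fingers. Origin: centre of its underside, z up. The dish and lid at the far right of the table are another pair and stay
- mark (a point): centre of the white ring mark (outer diameter 108 mm, so about 6 mm shows all round a centred dish) on the round black platen of the white stand, on its surface, 15 mm above the table. A dish within about 2 mm of it fits the dispenser's skirt; over 3 mm off, the skirt lands on the rim. Its x axis points to the stand's column, whose axis is 165 mm away (column radius 11, arm hub 21 mm); z up
- swing_arm (a joint): hinge of the grey arm about the column, rad: 0 is at the stop, head exactly above the mark; parked at 1.3 to 1.55, head beside the column on the mark's -y side (robot's right). In the mark's frame the head's axis is at (0.165 - 0.165 cos q, -0.165 sin q). Light friction, about 0.5 N at the knob; it stays where it is left. Arm 115 to 129 mm above the table, 22 mm wide
- head (a joint): slide of the upright press rod in the arm's end, m, growing downward: 0 is up; a spring brings it back (3 N to move it, 9 N when far down). On top, on its axis, sits the black round palm knob, 34 mm across, 28 mm tall; its top is 208 mm above the table when up. Hold it from above to swing the arm (knob and rod turn with the arm; round knob, stiff arc); press its top to stamp
- stand: origin on the table under the mark, same axes. Low on its press rod is clamped the disc dispenser: round, white, 111 mm across, six tubes on it, clear skirt below (inner radius 49.5, at its edge 51 mm) and in it, 11 mm up, a sprung plate that gives 3 mm (1.7 to 10 N), then is solid. Clamp height differs: skirt edge 41 to 57 mm high when up; plate meets the dish after 19 to 35 mm travel
- cutters: bystander: scissors with red handles lying at the right of the table; stay
- tape: bystander: roll of tape, 98 mm across, 25 mm high, in front of the tube rack; stays
- open_vial: bystander: small open vial, 26 mm across, 44 mm high, beside the spirit lamp at the right; stays
Not all that is in view belongs to the job. Leave any green or pink look-alike of the agar_dish alone.

How it is judged:
By the outcome, as a careful person would: the job done as asked, in the order asked, and still so for the second after the job is handed in, with the robot touching nothing.
It also fails if it takes over 64 s, if anything falls off the work surface, if the arm or the gripper's body presses on something with over 40 N, if the wrist force passes 120 N, or if a joint passes its speed limit or range.

## Robot

A 7-joint arm with a two-finger parallel gripper is mounted at the origin on a cart in front of the work surface, level with it; the furniture and walls round the work are solid. World frame = base frame: x ahead of the robot, y to its left, z up, the work surface at z = 0. Lengths are in m, angles in rad, forces in N, time in s.
With the tool pointing down it reaches from about 0.4 to 0.85 m from the base axis. Payload 10.4 kg.
Tool frame: the origin (TCP) lies at the very end of the fingers, on their centre line; the grasp point (between the pads) lies r.tcp_to_grasp behind it (r.tcp_to_grasp is the distance from the TCP to the grasp point, in m); z points along the fingers, y is the line along which they close (so a half turn about z gives the same grasp; the last joint's range is limited). The gripper opens to 87 mm and grips with 3 to 60 N. Pads are 19 mm wide; open, the fingers measure 117 mm over their backs; the gripper's body (75 mm by 190 mm) begins 51 mm behind the grasp point.
Start: joints at [-1.191, 0.332, -0.065, 1.46, 0.022, 1.35, -0.088], TCP at [0.245, 0.575, 0.223] pointing down, gripper open.
Joint ranges: [-2.6, 2.6], [-0.5, 2.12], [-1.47, 1.34], [0.16, 2.42], [-1.27, 4.41], [0.06, 2.06], [-2.6, 2.6]. Speed limits (rad/s): [2.22, 2.22, 2.79, 2.79, 3.14, 3.14, 3.14].

## Interface

Orientations are given as a unit quaternion [x, y, z, w].
In Python, from bench import monitor, cams, ticket, r gives the robot as it stands.
- The arm moves only by the shell command python3 -m crank 'ROWS' [OPENING] [FORCE]. ROWS is a JSON object whose one key "steps" holds a list of rows, each a list of 2 entries, a list of its own where there are three numbers: the shift along the world's x, y, z in units of 25 mm (1.0 is 25 mm), then the turn, a rotation vector about the world's x, y, z in units of 5 degrees (1.0 is 5 degrees). In form: {"steps": [[[x, y, z], [ax, ay, az]], ...]}. A call has 1 to 10 rows; each row shifts and turns the commanded pose from where the row before left it; what a row does not reach is not made up. A row lasts 1/12 s, in which the tool goes at most 41.7 mm and 7.16 degrees, less where a joint would pass 70% of its speed; a pose out of reach is approached as far as the arm can. A call is refused whole if a number of a shift passes 1 or a number of a turn 1, either way. A call with a gripper value outside its range is refused whole. OPENING is the finger opening in mm, from 0 to 87, set as the call begins (- or left out, the last holds). The fingers move at their own pace and stop on an object; FORCE is the grip in N (left out, the last holds). Time passes only in rows, so rows that do not move let the fingers close. It gives the time, the measured TCP pose, the force, the opening and the grip force at its end, in the units of the state.
- monitor.read_state(): the state, without advancing time (a new reading comes with each control period).
- cams.camera(name): name is "scene" or "top" or "wrist"; returns a dict with "pixels" (480x640x3 uint8, blue, green, red), "z_map" (480x640 float32, m along the optical axis (not along the pixel's ray), 0 where there is no reading), "vfov" (degrees; the focal length in pixels is half the picture's height over the tangent of half this angle, whatever the lens; pixels are square), "cx", "cy" (the principal point, pixels), "T" (4x4, takes a point from camera to world coordinates). Camera axes: x right, y up, looking along -z (the intrinsics and any distortion apply to the point x, -y, -z); pixel columns grow to the right and rows downward; lengths in m; the calibration is good to about 2 mm. The wrist camera is an equidistant fisheye: a pixel r from the principal point sees the ray r / f radians off the axis. A picture is of the moment at which its call begins.
- ticket.close_job(): hands the job in; it is judged then, once.
The state is a dict: "time": time; "joint_positions": joint angles; "joint_vel": joint speeds; "joint_torque": joint torques, N m; "ee_pos": TCP position; "eef_rot": TCP orientation; "ft_force": force on the tool from outside, world axes, zero at the start; "torque": the same for the moment, N m; "width": finger opening in m; "grip_force": force on a finger pad.
Only numpy, scipy, OpenCV 4.12 (cv2) and the standard library are available. Lean on these libraries where they do the work, as an engineer would, in place of code of your own. Each camera call takes 0.05 s, during which the arm holds its last target. There are 200 camera calls.

## Working session

There is one attempt and no reset: what is moved stays moved. The work goes in short steps, Python scripts to look and compute and a shell command to move; the robot and the scene stay as the last step left them, time stands still between calls to the robot, and variables do not carry over. Pictures are saved under pics/ and viewed, at most 10 in all, crops included, and the job is handed in when it is done.

```bash
mkdir -p pics; ls; cat > h.py <<'E'
import numpy as np, cv2
from bench import monitor, cams, ticket, r
def f_of(c): return 240/np.tan(np.radians(c["vfov"])/2)
def ray(c,u,v):
    f=f_of(c); d=np.array([(u-c["cx"])/f,-(v-c["cy"])/f,-1.0]); T=np.array(c["T"]); return T[:3,3],T[:3,:3]@d
def onplane(c,u,v,z):
    o,d=ray(c,u,v); return o+d*(z-o[2])/d[2]
def cloud(c):
    f=f_of(c); v,u=np.mgrid[:480,:640]; Z=c["z_map"]; T=np.array(c["T"])
    p=np.stack([(u-c["cx"])/f*Z,-(v-c["cy"])/f*Z,-Z],-1); return p@T[:3,:3].T+T[:3,3]
E
python3 - <<'E'
from h import *
for n in("top","scene"):
    c=cams.camera(n); cv2.imwrite(f"pics/{n}0.png",c["pixels"]); print(n,c["vfov"],c["cx"],c["cy"],np.round(c["T"],3).tolist(),[k for k in c])
    np.save(f"{n}0.npy",c,allow_pickle=True)
print(monitor.read_state(),r.tcp_to_grasp)
E
```

```text
pics
top 55.38925760794365 325.32296528636806 241.06180108655292 [[0.009, 0.981, -0.192, 0.363], [-1.0, 0.008, -0.008, -0.084], [-0.006, 0.192, 0.981, 0.892], [0.0, 0.0, 0.0, 1.0]] ['pixels', 'z_map', 'vfov', 'cx', 'cy', 'T']
scene 57.7523634264761 322.8352949941372 235.23754536956994 [[0.777, 0.34, -0.53, -0.004], [-0.63, 0.432, -0.645, -0.761], [0.009, 0.835, 0.55, 0.62], [0.0, 0.0, 0.0, 1.0]] ['pixels', 'z_map', 'vfov', 'cx', 'cy', 'T']
{'time': 0.1, 'joint_positions': array([-1.19060381,  0.33278461, -0.06467171,  1.46084126,  0.02159364,
        1.34987726, -0.0885123 ]), 'joint_vel': array([-0.00109375, -0.00308212,  0.00024337, -0.00121361, -0.00284231,
        0.00114569,  0.00161026]), 'joint_torque': array([ 2.17263798e-03, -6.24546146e+01,  2.51955155e-02, -3.90719354e+01,
       -6.14188006e-02,  3.66658357e-02,  7.74237446e-05]), 'ee_pos': array([0.24487923, 0.57466994, 0.22185612]), 'eef_rot': array([ 2.00048091e-01,  9.79785891e-01, -6.00553606e-04, -9.35295270e-05]), 'ft_force': array([ 0.07547186, -0.70462109,  0.89630447]), 'torque': array([ 0.00691927,  0.00695621, -0.02408514]), 'grip_force': 0.0, 'width': 0.08717892729546167} 0.0187
```

View pics/top0.png

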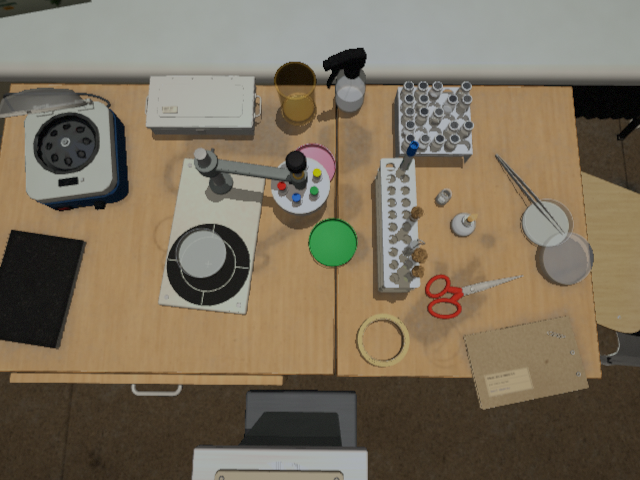

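View pics/scene0.png

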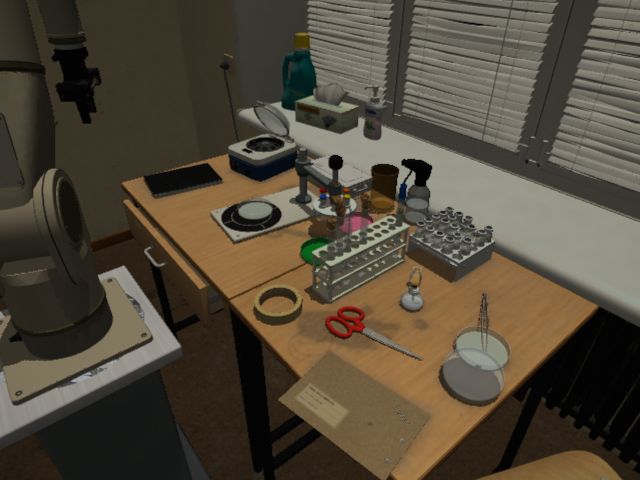

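Top view: the stand's black platen is at about px (208,264), the dish at (203,253), the column hub at (218,180), and the knob at about (296,163) with the head parked on the robot's right. The pink and green look-alikes are at (318,160) and (333,243).

```bash
python3 - <<'E'
from h import *
c=np.load("top0.npy",allow_pickle=True).item(); im=c["pixels"]
big=cv2.resize(im[140:320,140:350],None,fx=3.6,fy=3.3,interpolation=cv2.INTER_CUBIC); 
big=cv2.resize(im[210:320,155:260],None,fx=5,fy=5,interpolation=cv2.INTER_NEAREST); cv2.imwrite("pics/crop1.png",big)
P=cloud(c)
def circ(p):
    A=np.c_[2*p[:,:2],np.ones(len(p))]; s=np.linalg.lstsq(A,(p[:,:2]**2).sum(1),rcond=None)[0]; R=np.sqrt(s[2]+s[0]**2+s[1]**2)
    return s[0],s[1],R,np.std(np.hypot(*(p[:,:2]-s[:2]).T)-R)
g=cv2.cvtColor(im,cv2.COLOR_BGR2GRAY); 
m=np.zeros_like(g); m[215:312,160:256]=(g[215:312,160:256]<75)*255
m=cv2.morphologyEx(m,cv2.MORPH_CLOSE,np.ones((3,3)))
cs=max(cv2.findContours(m,cv2.RETR_EXTERNAL,cv2.CHAIN_APPROX_NONE)[0],key=cv2.contourArea)
hull=cs[:,0]; pts=np.array([onplane(c,u,v,0.015) for u,v in hull]); print("platen",np.round(circ(pts),4))
print("heights dish", P[253,203],P[280,235],P[155,296], P[160,204], P[185,312])
for z0,z1 in((0.19,0.22),(0.112,0.135),):
    k=(P[...,2]>z0)&(P[...,2]<z1)&(P[...,0]>.4)&(P[...,1]<.3)&(P[...,1]>-.05); q=P[k]; print(z0,len(q),q.min(0),q.max(0),np.median(q,0))
E
```

```text
platen [0.4887 0.1504 0.0789 0.0006]
heights dish [0.50915175 0.16038244 0.01647914] [0.45727224 0.09593957 0.01474363] [ 0.63564021 -0.03108577  0.20814205] [0.64436054 0.12797231 0.16113115] [ 0.62694804 -0.05221077  0.08335945]
0.19 376 [ 0.61227884 -0.04670966  0.19023061] [ 0.64454812 -0.01407344  0.21073565] [ 0.62565946 -0.03110008  0.20603114]
0.112 1490 [ 0.58946814 -0.04997415  0.11206162] [0.858182   0.15291514 0.1349938 ] [0.64014764 0.0321984  0.12686605]
```

View pics/crop1.png

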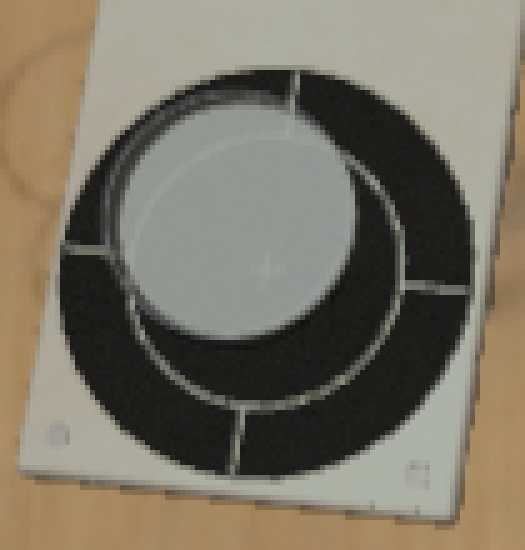

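The crop shows the ring cross near px (208,264), with the dish displaced toward +x and +y (up-left in the image). Next I'll fit the ring, dish, knob and column.

```bash
cat >> h.py <<'E'
def circ(p):
    p=np.asarray(p)
    for _ in range(3):
        A=np.c_[2*p[:,:2],np.ones(len(p))]; s=np.linalg.lstsq(A,(p[:,:2]**2).sum(1),rcond=None)[0]; R=np.sqrt(s[2]+s[0]**2+s[1]**2)
        e=np.hypot(*(p[:,:2]-s[:2]).T)-R; k=abs(e)<2*max(e.std(),3e-4); p=p[k]
    return np.round([s[0],s[1],R,e.std(),len(p)],4)
def ringpx(g,c,ctr):
    """edge samples along rays from the platen centre: bright line at radius ~53 mm on black"""
    out=[]
    for a in np.arange(0,360,2):
        rr=np.arange(.047,.062,.0003); pts=np.c_[ctr[0]+rr*np.cos(np.radians(a)),ctr[1]+rr*np.sin(np.radians(a)),np.full(len(rr),.015)]
        uv=proj(c,pts).astype(np.float32); s=cv2.remap(g,uv[None,:,0],uv[None,:,1],cv2.INTER_LINEAR)[0].astype(float)
        i=s.argmax()
        if s[i]-max(s[max(0,i-9)],s[min(len(s)-1,i+9)])>25 and 9<i<len(s)-9: out.append(pts[i])
    return np.array(out)
def proj(c,p):
    T=np.array(c["T"]); q=(np.asarray(p)-T[:3,3])@T[:3,:3]; f=f_of(c)
    return np.c_[c["cx"]-f*q[:,0]/q[:,2],c["cy"]+f*q[:,1]/q[:,2]]
E
python3 - <<'E'
from h import *
for n in("top","scene"):
    c=np.load(n+"0.npy",allow_pickle=True).item(); im=c["pixels"]; g=cv2.cvtColor(im,cv2.COLOR_BGR2GRAY)
    m=np.array([.4887,.1504]); 
    for _ in range(2):
        q=ringpx(g,c,m); R=circ(q); m=R[:2]
    print(n,"ring",R)
    # agar: bright grey region
    u0,v0=proj(c,[[.507,.158,.02]])[0].astype(int); print(u0,v0,im[v0,u0])
    mk=(g>95).astype(np.uint8)*255; mk[:v0-32]=0;mk[v0+32:]=0;mk[:,:u0-35]=0;mk[:,u0+35:]=0
    mk=cv2.morphologyEx(mk,cv2.MORPH_OPEN,np.ones((7,7)))
    cs=max(cv2.findContours(mk,cv2.RETR_EXTERNAL,cv2.CHAIN_APPROX_NONE)[0],key=cv2.contourArea)[:,0]
    for z in(.015,.02,.025,.033): print(z,circ([onplane(c,u,v,z) for u,v in cs]))
    P=cloud(c); print("depth in agar",np.median(P[v0-4:v0+5,u0-4:u0+5].reshape(-1,3),0))
    k=(P[...,2]>.2)&(P[...,0]>.55)&(P[...,0]<.7)&(P[...,1]<.05)&(P[...,1]>-.08); print("knobtop",k.sum(),np.median(P[k],0),P[k].min(0),P[k].max(0))
    k=(P[...,2]>.14)&(P[...,0]>.55)&(P[...,0]<.75)&(P[...,1]<.2)&(P[...,1]>.08); print("col",k.sum(),np.median(P[k],0),P[k].min(0),P[k].max(0))
E
```

```text
top ring [4.889e-01 1.503e-01 5.310e-02 3.000e-04 9.800e+01]
203 253 [146 151 147]
0.015 [5.086e-01 1.626e-01 4.560e-02 6.000e-04 1.230e+02]
0.02 [5.077e-01 1.612e-01 4.530e-02 6.000e-04 1.230e+02]
0.025 [5.069e-01 1.598e-01 4.500e-02 6.000e-04 1.230e+02]
0.033 [5.056e-01 1.576e-01 4.460e-02 6.000e-04 1.230e+02]
depth in agar [0.50896879 0.16038244 0.01733382]
knobtop 325 [ 0.627263   -0.03073164  0.20636579] [ 0.61274903 -0.04670966  0.20040863] [ 0.64454812 -0.01483358  0.21073565]
col 210 [0.64830403 0.13080564 0.1677904 ] [0.64084881 0.12214328 0.14057331] [0.66307165 0.1432503  0.17178811]Traceback (most recent call last):
  File "<stdin>", line 6, in <module>
  File "h.py", line 14, in circ
    A=np.c_[2*p[:,:2],np.ones(len(p))]; s=np.linalg.lstsq(A,(p[:,:2]**2).sum(1),rcond=None)[0]; R=np.sqrt(s[2]+s[0]**2+s[1]**2)
              ~^^^^^^
IndexError: too many indices for array: array is 1-dimensional, but 2 were indexed
```

```bash
python3 -m crank '{"steps":[[[0.75,-0.95,0],[0,0,0.33]],[[0.75,-0.95,0],[0,0,0.33]],[[0.75,-0.95,0],[0,0,0.33]],[[0.75,-0.95,0],[0,0,0.33]],[[0.75,-0.95,0],[0,0,0.33]],[[0.75,-0.95,0],[0,0,0.33]],[[0.75,-0.95,0],[0,0,0.33]],[[0.75,-0.95,0],[0,0,0.33]],[[0.75,-0.95,0],[0,0,0.33]],[[0.75,-0.95,0],[0,0,0.33]]]}' 0 10
python3 - <<'E'
from h import *
c=cams.camera("wrist"); s=monitor.read_state(); T=np.array(c["T"]); print(np.round(T,3).tolist(), s["ee_pos"],s["eef_rot"],s["time"],s["ft_force"])
E
```

```text
time: 0.93
ee_pos: [0.4331, 0.3361, 0.2223]
eef_rot: [0.057, 0.998, -0.0, -0.0]
ft_force: [0.3, -0.1, -0.5]
width: 0.0284
grip_force: 0.0
[[0.114, -0.957, -0.266, 0.36], [0.993, 0.109, 0.032, 0.344], [-0.002, -0.268, 0.963, 0.384], [0.0, 0.0, 0.0, 1.0]] [0.43766788 0.33007145 0.22243011] [ 5.92813370e-02  9.98240086e-01 -1.29764017e-03  8.77486186e-04] 0.9833 [ 2.65850074 -5.75443887  1.05355961]
```

```bash
python3 -m crank '{"steps":[[[0.75,-0.93,0],[0,0,0.33]],[[0.75,-0.93,0],[0,0,0.33]],[[0.75,-0.93,-0.3],[0,0,0.33]],[[0.75,-0.93,-0.8],[0,0,0.33]],[[0,0,-1],[0,0,0]],[[0,0,-1],[0,0,0]],[[0,0,-1],[0,0,0]],[[0,0,-0.7],[0,0,0]],[[0,0,-0.2],[0,0,0]],[[0,0,0],[0,0,0]]]}' 0
python3 - <<'E'
from h import *
s=monitor.read_state(); print(s["ee_pos"],s["eef_rot"],s["time"],s["ft_force"],s["width"])
c=cams.camera("scene"); cv2.imwrite("pics/s1.png",c["pixels"][120:300,180:420]); np.save("s1.npy",c,allow_pickle=True)
E
```

```text
time: 1.82
ee_pos: [0.5065, 0.2441, 0.0962]
eef_rot: [-0.0, 1.0, -0.001, -0.001]
ft_force: [-0.2, 0.8, 0.5]
width: 0.0003
grip_force: 0.0
[0.50650362 0.24413233 0.09618856] [-2.18889646e-04  9.99998850e-01 -7.77114503e-04 -1.28369674e-03] 1.8167 [-0.1511361   0.84184719  0.52043557] 0.00033421332632475723
```

```bash
python3 -m crank '{"steps":[[[0,0,-1],[0,0,0]],[[0,0,-1],[0,0,0]],[[0,0,-0.7],[0,0,0]],[[0,-0.3,-0.3],[0,0,0]],[[0,-0.3,0],[0,0,0]],[[0,-0.1,0],[0,0,0]],[[0,0,0],[0,0,0]]]}' 0
python3 -m crank '{"steps":[[[0,-0.06,0],[0,0,0]],[[0,-0.06,0],[0,0,0]]]}'
python3 -m crank '{"steps":[[[0,-0.06,0],[0,0,0]],[[0,-0.06,0],[0,0,0]]]}'
python3 - <<'E'
from h import *
s=monitor.read_state(); print(s["ee_pos"],s["time"],s["ft_force"])
c=cams.camera("scene"); cv2.imwrite("pics/s1.png",cv2.resize(c["pixels"][150:270,190:350],None,fx=5,fy=5,interpolation=cv2.INTER_CUBIC)); np.save("s1.npy",c,allow_pickle=True)
E
```

```text
time: 2.45
ee_pos: [0.5088, 0.2261, 0.0244]
eef_rot: [0.001, 1.0, 0.0, 0.001]
ft_force: [0.4, -0.5, 0.1]
width: 0.0003
grip_force: 0.0
time: 2.62
ee_pos: [0.5082, 0.2245, 0.0238]
eef_rot: [-0.0, 1.0, 0.001, 0.001]
ft_force: [-0.3, 0.2, -0.2]
width: 0.0002
grip_force: 0.0
time: 2.78
ee_pos: [0.5076, 0.2211, 0.023]
eef_rot: [-0.0, 1.0, 0.0, 0.0]
ft_force: [0.7, 0.4, 0.1]
width: 0.0005
grip_force: 0.0
[0.50762505 0.22114726 0.02295569] 2.7833 [0.69493055 0.35585265 0.05731087]
```

View pics/s1.png

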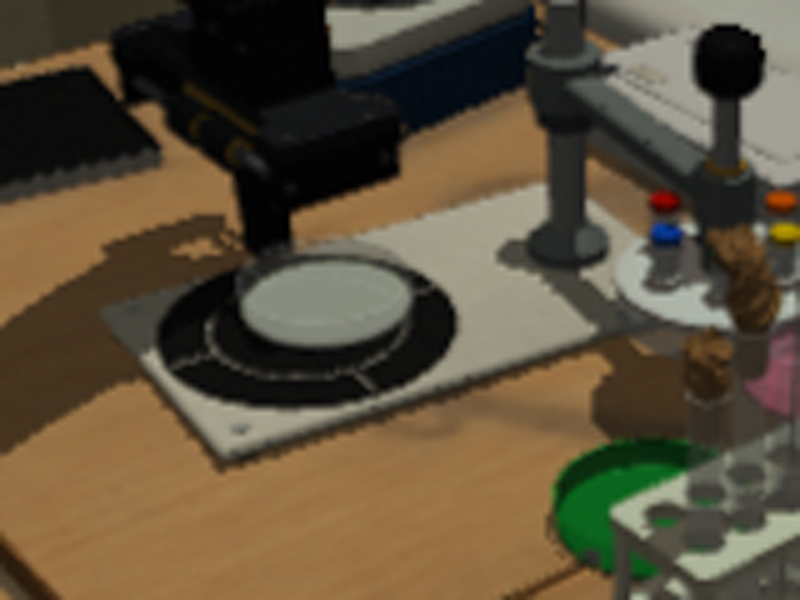

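The closed fingers stand at the dish's left edge, crop px (265,240); the dish still sits left-rear of the ring. The knob at (728,60) is domed. I'll continue the −y tap.

```bash
for i in 1 ; do python3 -m crank '{"steps":[[[0,-0.05,0],[0,0,0]],[[0,-0.05,0],[0,0,0]]]}' | sed -n 1,4p; python3 -m crank '{"steps":[[[0,-0.05,0],[0,0,0]],[[0,-0.05,0],[0,0,0]]]}'| sed -n 1,4p; python3 -m crank '{"steps":[[[0,-0.05,0],[0,0,0]],[[0,-0.05,0],[0,0,0]]]}'| sed -n 1,4p; done
python3 - <<'E'
from h import *
c=cams.camera("top"); np.save("t1.npy",c,allow_pickle=True); P=cloud(c)
cv2.imwrite("pics/t1.png",cv2.resize(c["pixels"][190:320,110:270],None,fx=5,fy=4.6,interpolation=cv2.INTER_CUBIC))
E
```

```text
time: 3.0
ee_pos: [0.5075, 0.2185, 0.0226]
eef_rot: [-0.0, 1.0, 0.0, -0.0]
ft_force: [-0.6, 0.7, 0.3]
time: 3.17
ee_pos: [0.5075, 0.216, 0.0225]
eef_rot: [-0.0, 1.0, 0.0, -0.0]
ft_force: [-0.0, -0.1, -0.8]
time: 3.33
ee_pos: [0.5075, 0.2136, 0.0226]
eef_rot: [-0.0, 1.0, 0.0, -0.0]
ft_force: [0.3, 1.3, 0.3]
```

View pics/t1.png

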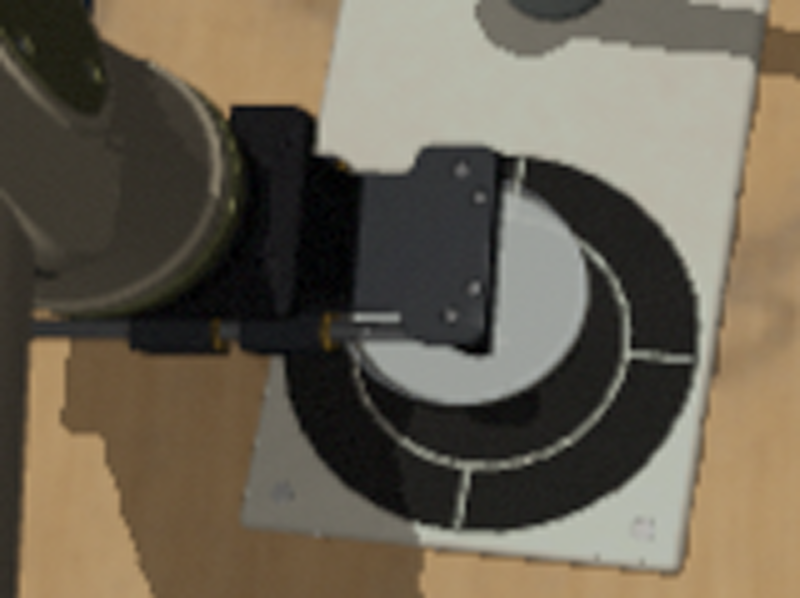

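```bash
cat >> h.py <<'E'
def edge(g,c,ctr,z,r0,r1,ang,sign):
    """subpixel radial edge: strongest step of given sign (outward) between r0 and r1"""
    out=[]
    for a in np.radians(ang):
        rr=np.arange(r0,r1,.0003); p=np.c_[ctr[0]+rr*np.cos(a),ctr[1]+rr*np.sin(a),np.full(len(rr),z)]
        uv=proj(c,p).astype(np.float32); s=cv2.GaussianBlur(cv2.remap(g,uv[None,:,0],uv[None,:,1],cv2.INTER_CUBIC).astype(np.float32),(0,0),2)[0]
        d=np.gradient(s)*sign; i=d[3:-3].argmax()+3
        if d[i]>2: out.append(p[i])
    return np.array(out)
def fitR(p,R):
    from scipy.optimize import least_squares
    q=least_squares(lambda s:np.hypot(*(p[:,:2]-s).T)-R,p.mean(0)[:2],loss="soft_l1",f_scale=5e-4)
    return q.x, np.std(q.fun)
def agar(c,z,ctr=(.5075,.161),ang=range(0,360,3),R=.0453):
    g=cv2.cvtColor(c["pixels"],cv2.COLOR_BGR2GRAY); m=np.array(ctr)
    for _ in range(3): p=edge(g,c,m,z,.038,.053,ang,-1); m,e=fitR(p,R)
    return m,e,len(p),circ(p)
def platen(c,ang=range(0,360,3)):
    g=cv2.cvtColor(c["pixels"],cv2.COLOR_BGR2GRAY); m=np.array([.4889,.1503])
    for _ in range(3): p=edge(g,c,m,.015,.070,.086,ang,+1); m,e=fitR(p,.0787)
    return m,e,len(p),circ(p)
E
python3 - <<'E'
from h import *
for n in("top0","scene0","t1"):
    c=np.load(n+".npy",allow_pickle=True).item()
    print(n,"platen",platen(c))
    for z in(.017,.022,.027): print(z,agar(c,z,ang=range(-120,-20,3) if n=="t1" else range(0,360,3)))
E
```

```text
top0 platen (array([0.48881369, 0.15011464]), np.float64(0.0004185081674756624), 120, array([4.886e-01, 1.501e-01, 8.040e-02, 3.000e-04, 1.050e+02]))
0.017 (array([0.50816086, 0.16192823]), np.float64(0.0009358845823797557), 120, array([5.082e-01, 1.619e-01, 4.620e-02, 4.000e-04, 1.040e+02]))
0.022 (array([0.50734006, 0.16056396]), np.float64(0.0009340770425567448), 120, array([5.073e-01, 1.606e-01, 4.600e-02, 4.000e-04, 1.090e+02]))
0.027 (array([0.5065393 , 0.15912923]), np.float64(0.0010287680889254378), 120, array([5.065e-01, 1.591e-01, 4.570e-02, 4.000e-04, 1.070e+02]))
scene0 platen (array([0.48883232, 0.14513593]), np.float64(0.0014595556532035164), 114, array([4.893e-01, 1.467e-01, 8.130e-02, 9.000e-04, 1.070e+02]))
0.017 (array([0.50975085, 0.16035589]), np.float64(0.0007891265130522376), 120, array([5.098e-01, 1.603e-01, 4.650e-02, 7.000e-04, 1.100e+02]))
0.022 (array([0.50553709, 0.15273964]), np.float64(0.000816698103623465), 120, array([5.056e-01, 1.527e-01, 4.610e-02, 7.000e-04, 1.130e+02]))
0.027 (array([0.50129153, 0.14510876]), np.float64(0.000783610971598443), 120, array([5.013e-01, 1.452e-01, 4.570e-02, 7.000e-04, 1.150e+02]))
t1 platen (array([0.48794173, 0.14855343]), np.float64(0.0017347567248845797), 99, array([4.887e-01, 1.500e-01, 8.030e-02, 4.000e-04, 8.400e+01]))
0.017 (array([0.50938188, 0.15813795]), np.float64(0.0015414951651919577), 34, array([5.097e-01, 1.574e-01, 4.470e-02, 8.000e-04, 2.900e+01]))
0.022 (array([0.50861422, 0.15703918]), np.float64(0.0015961583964498158), 34, array([5.088e-01, 1.564e-01, 4.470e-02, 8.000e-04, 2.800e+01]))
0.027 (array([0.50770305, 0.15594996]), np.float64(0.0015861318708427663), 34, array([5.079e-01, 1.551e-01, 4.450e-02, 7.000e-04, 2.800e+01]))
```

```bash
python3 -m crank '{"steps":[[[0,-0.05,0],[0,0,0]],[[0,-0.05,0],[0,0,0]],[[0,-0.05,0],[0,0,0]],[[0,-0.05,0],[0,0,0]],[[0,-0.05,0],[0,0,0]],[[0,0,0],[0,0,0]],[[0,0,0],[0,0,0]]]}'| sed -n 1,4p; python3 -m crank '{"steps":[[[0,0.4,0],[0,0,0]],[[0,1,0],[0,0,0]],[[0,1,0],[0,0,0]],[[0,1,0],[0,0,0]],[[0,1,0],[0,0,0]],[[0,0.4,0],[0,0,0]]]}'| sed -n 1,4p
python3 - <<'E'
from h import *
c=cams.camera("top"); np.save("t2.npy",c,allow_pickle=True); print(platen(c)); print(agar(c,.0185,ctr=(.507,.152),ang=range(0,360,3)))
cv2.imwrite("pics/t2.png",cv2.resize(c["pixels"][190:320,110:270],None,fx=5,fy=4.6,interpolation=cv2.INTER_CUBIC))
E
```

```text
time: 3.97
ee_pos: [0.5075, 0.207, 0.0226]
eef_rot: [-0.0, 1.0, -0.0, -0.0]
ft_force: [-0.2, 0.5, -0.2]
time: 4.47
ee_pos: [0.5062, 0.3323, 0.0226]
eef_rot: [-0.002, 1.0, 0.001, -0.0]
ft_force: [-0.7, 0.6, 1.3]
(array([0.48880621, 0.15011216]), np.float64(0.00043419430753021125), 120, array([4.886e-01, 1.501e-01, 8.040e-02, 3.000e-04, 1.090e+02]))
(array([0.50739804, 0.15195187]), np.float64(0.0008291863972897037), 120, array([5.075e-01, 1.520e-01, 4.620e-02, 4.000e-04, 1.110e+02]))
```

```bash
python3 -m crank '{"steps":[[[0.4,0,0.9],[0,0,0]],[[0.4,-0.5,0.9],[0,0,0]],[[0.4,-1,0],[0,0,0]],[[0.4,-1,0],[0,0,0]],[[0.4,-1,0],[0,0,0]],[[0.4,-1,0],[0,0,0]],[[0.4,-1,0],[0,0,0]],[[0,-1,0],[0,0,0]],[[0,-0.5,0],[0,0,0]],[[0,0,0],[0,0,0]]]}'| sed -n 1,4p; python3 -m crank '{"steps":[[[0,0,0],[0,0,0]]]}'| sed -n 1,4p
```

```text
time: 5.35
ee_pos: [0.5777, 0.1477, 0.0676]
eef_rot: [0.003, 1.0, -0.001, -0.0]
ft_force: [0.2, 0.0, -0.2]
time: 5.43
ee_pos: [0.5773, 0.1521, 0.0676]
eef_rot: [0.0, 1.0, 0.0, -0.0]
ft_force: [-0.5, 0.7, 0.1]
```

```bash
python3 -m crank '{"steps":[[[0,0,-0.9],[0,0,0]],[[0,0,-0.7],[0,0,0]],[[0,0,-0.2],[0,0,0]],[[-0.2,0,0],[0,0,0]],[[-0.2,0,0],[0,0,0]],[[-0.07,0,0],[0,0,0]],[[-0.07,0,0],[0,0,0]],[[-0.07,0,0],[0,0,0]],[[-0.07,0,0],[0,0,0]],[[-0.07,0,0],[0,0,0]]]}'| sed -n 1,4p;  python3 -m crank '{"steps":[[[-0.07,0,0],[0,0,0]],[[-0.07,0,0],[0,0,0]],[[-0.07,0,0],[0,0,0]],[[-0.07,0,0],[0,0,0]],[[-0.07,0,0],[0,0,0]],[[-0.04,0,0],[0,0,0]],[[0,0,0],[0,0,0]],[[0,0,0],[0,0,0]]]}'| sed -n 1,4p
python3 - <<'E'
from h import *
c=cams.camera("top"); np.save("t3.npy",c,allow_pickle=True); print(platen(c)); print(agar(c,.0185,ctr=(.493,.152),ang=range(120,300,3)))
cv2.imwrite("pics/t3.png",cv2.resize(c["pixels"][190:320,110:270],None,fx=5,fy=4.6,interpolation=cv2.INTER_CUBIC))
E
```

```text
time: 6.27
ee_pos: [0.5599, 0.1525, 0.0236]
eef_rot: [-0.0, 1.0, 0.0, 0.001]
ft_force: [4.0, 0.0, 3.6]
time: 6.93
ee_pos: [0.5486, 0.1522, 0.0224]
eef_rot: [-0.0, 1.0, -0.0, -0.0]
ft_force: [2.3, 0.0, 2.2]
(array([0.487062  , 0.15000739]), np.float64(0.001786850658139737), 87, array([4.892e-01, 1.501e-01, 8.060e-02, 3.000e-04, 7.100e+01]))
(array([0.48953149, 0.15104594]), np.float64(0.0007466448261410315), 60, array([4.901e-01, 1.512e-01, 4.580e-02, 3.000e-04, 5.200e+01]))
```

View pics/t3.png

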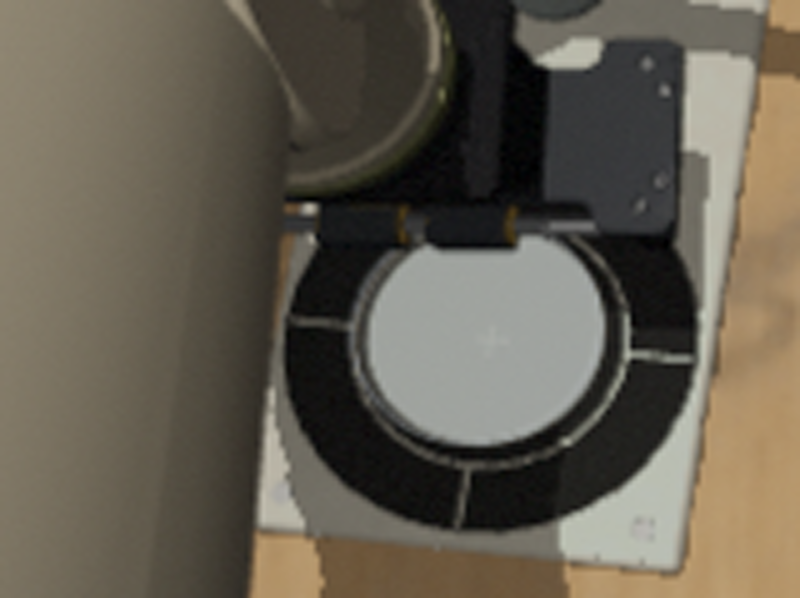

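The dish is now nearly centred in the ring at crop px (487,340), against the cross at (490,342). I'll retreat and measure it unobstructed.

```bash
python3 -m crank '{"steps":[[[0.4,0,0],[0,0,0]],[[0.2,0,0.6],[0,0,0]],[[0,0.6,0.9],[0,0,0]],[[0,1,0.3],[0,0,0]],[[0,1,0],[0,0,0]],[[0,1,0],[0,0,0]],[[0,1,0],[0,0,0]],[[0,1,0],[0,0,0]],[[0,0.4,0],[0,0,0]],[[0,0,0],[0,0,0]]]}'| sed -n 1,4p
python3 - <<'E'
from h import *
for k in range(2):
    c=cams.camera("top"); np.save("t4.npy",c,allow_pickle=True); print(platen(c)); print(agar(c,.0185,ctr=(.49,.151),ang=range(0,360,3)))
g=cv2.cvtColor(c["pixels"],cv2.COLOR_BGR2GRAY); print(circ(ringpx(g,c,(.4889,.1503))))
cv2.imwrite("pics/t4.png",cv2.resize(c["pixels"][215:315,155:260],None,fx=6,fy=6,interpolation=cv2.INTER_CUBIC))
c=cams.camera("scene"); np.save("s4.npy",c,allow_pickle=True); print(platen(c)[3]); print(agar(c,.0185,ctr=(.49,.15))[3])
E
```

```text
time: 7.82
ee_pos: [0.5621, 0.305, 0.0665]
eef_rot: [-0.002, 1.0, 0.0, -0.001]
ft_force: [0.5, -0.1, 0.6]
(array([0.48881173, 0.15009449]), np.float64(0.0004330399060916501), 120, array([4.886e-01, 1.501e-01, 8.030e-02, 3.000e-04, 1.090e+02]))
(array([0.49072098, 0.15137509]), np.float64(0.0005794533886449694), 120, array([4.908e-01, 1.513e-01, 4.610e-02, 3.000e-04, 1.040e+02]))
(array([0.48880001, 0.15010692]), np.float64(0.0004313300699431814), 120, array([4.886e-01, 1.501e-01, 8.040e-02, 3.000e-04, 1.100e+02]))
(array([0.49071432, 0.15136501]), np.float64(0.0005667486987108171), 120, array([4.907e-01, 1.514e-01, 4.610e-02, 3.000e-04, 9.900e+01]))
[4.889e-01 1.502e-01 5.300e-02 3.000e-04 9.800e+01]
[4.892e-01 1.465e-01 8.110e-02 8.000e-04 9.900e+01]
[4.915e-01 1.484e-01 4.640e-02 8.000e-04 1.070e+02]
```

View pics/t4.png

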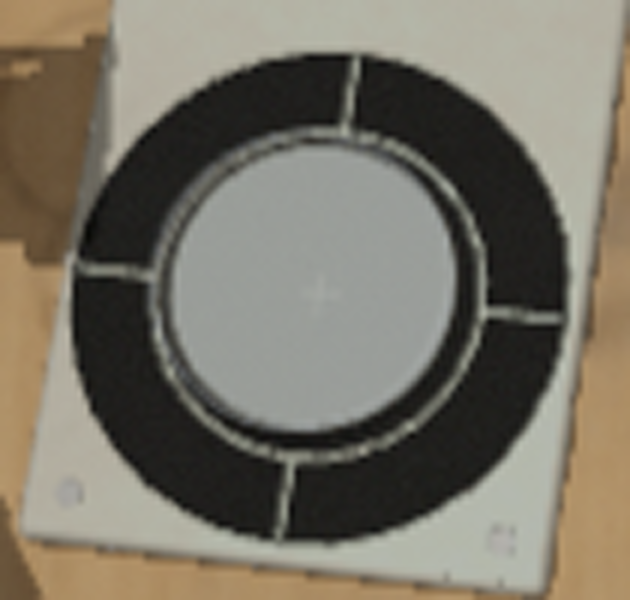

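Residual is about +2.0 mm in x and +1.2 mm in y. I'll make one more fine tap from each side.

```bash
python3 -m crank '{"steps":[[[0,-0.5,0],[0,0,0]],[[0,-1,0],[0,0,0]],[[0,-1,0],[0,0,0]],[[0,-1,0],[0,0,0]],[[0,-1,0],[0,0,0]],[[0,-1,0],[0,0,0]],[[0,-0.5,0],[0,0,0]],[[0,0,-0.6],[0,0,0]],[[0,0,-0.9],[0,0,0]],[[0,0,-0.3],[0,0,0]]]}'| sed -n 1,4p
python3 -m crank '{"steps":[[[-0.2,0,0],[0,0,0]],[[-0.1,0,0],[0,0,0]],[[-0.06,0,0],[0,0,0]],[[-0.06,0,0],[0,0,0]],[[-0.06,0,0],[0,0,0]],[[-0.06,0,0],[0,0,0]],[[-0.06,0,0],[0,0,0]],[[-0.05,0,0],[0,0,0]],[[-0.034,0,0],[0,0,0]],[[0,0,0],[0,0,0]]]}'| sed -n 1,4p
python3 -m crank '{"steps":[[[0,0,0],[0,0,0]]]}'| sed -n 1,4p
python3 -m crank '{"steps":[[[0.4,0,0],[0,0,0]],[[0,0,0.6],[0,0,0]],[[0,0,1],[0,0,0]],[[-0.4,0.4,0.2],[0,0,0]],[[-0.8,0.8,0],[0,0,0]],[[-0.8,0.8,0],[0,0,0]],[[-0.68,0.72,0],[0,0,0]],[[0,0.4,0],[0,0,0]],[[0,0,-0.6],[0,0,0]],[[0,0,-0.9],[0,0,0]]]}'| sed -n 1,4p
python3 -m crank '{"steps":[[[0,0,-0.3],[0,0,0]],[[0,0,0],[0,0,0]]]}'| sed -n 1,4p
```

```text
time: 8.8
ee_pos: [0.5626, 0.1505, 0.0204]
eef_rot: [0.001, 1.0, -0.0, -0.001]
ft_force: [-1.3, -0.2, -1.4]
time: 9.63
ee_pos: [0.5472, 0.1523, 0.0229]
eef_rot: [-0.0, 1.0, 0.0, 0.0]
ft_force: [0.3, 0.3, 0.9]
time: 9.72
ee_pos: [0.5472, 0.1523, 0.0228]
eef_rot: [-0.0, 1.0, 0.0, 0.0]
ft_force: [1.8, -1.2, 1.3]
time: 10.55
ee_pos: [0.4912, 0.2319, 0.0315]
eef_rot: [-0.001, 1.0, 0.001, 0.002]
ft_force: [0.7, -0.4, -1.1]
time: 10.72
ee_pos: [0.4887, 0.2292, 0.0206]
eef_rot: [-0.0, 1.0, -0.001, -0.002]
ft_force: [-1.3, -0.9, 0.6]
```

```bash
python3 -m crank '{"steps":[[[0,-0.3,0],[0,0,0]],[[0,-0.2,0],[0,0,0]],[[0,-0.07,0],[0,0,0]],[[0,-0.07,0],[0,0,0]],[[0,-0.07,0],[0,0,0]],[[0,-0.07,0],[0,0,0]],[[0,-0.07,0],[0,0,0]],[[0,-0.07,0],[0,0,0]],[[0,-0.05,0],[0,0,0]],[[0,-0.03,0],[0,0,0]]]}'| sed -n 1,4p
python3 -m crank '{"steps":[[[0,0,0],[0,0,0]],[[0,0,0],[0,0,0]]]}'| sed -n 1,4p
python3 -m crank '{"steps":[[[0,0.4,0],[0,0,0]],[[0,0.8,0.3],[0,0,0]],[[0,1,0.9],[0,0,0]],[[0,1,1],[0,0,0]],[[0,1,1],[0,0,0]],[[0,0.6,1],[0,0,0]],[[0,0,0.8],[0,0,0]],[[0,0,0],[0,0,0]]]}'| sed -n 1,4p
python3 - <<'E'
from h import *
c=cams.camera("top"); np.save("t5.npy",c,allow_pickle=True); print(platen(c)); print(agar(c,.0185,ctr=(.489,.150),ang=range(0,360,3)))
g=cv2.cvtColor(c["pixels"],cv2.COLOR_BGR2GRAY); print(circ(ringpx(g,c,(.4889,.1503))))
P=cloud(c); k=(P[...,2]>.2)&(P[...,0]>.55)&(P[...,0]<.7)&(P[...,1]<.05)&(P[...,1]>-.08); print("knobtop",k.sum(),P[k].min(0),P[k].max(0))
c=cams.camera("scene"); np.save("s5.npy",c,allow_pickle=True); print(platen(c)[3]); print(agar(c,.0185,ctr=(.49,.15))[3])
print(monitor.read_state()["ee_pos"],monitor.read_state()["joint_positions"])
E
```

```text
time: 11.55
ee_pos: [0.4899, 0.2054, 0.0226]
eef_rot: [-0.0, 1.0, 0.0, 0.0]
ft_force: [-0.4, 1.2, -0.7]
time: 11.72
ee_pos: [0.4899, 0.2053, 0.0226]
eef_rot: [-0.0, 1.0, 0.0, -0.0]
ft_force: [0.6, -0.8, 1.3]
time: 12.38
ee_pos: [0.491, 0.3287, 0.152]
eef_rot: [-0.001, 1.0, 0.002, 0.002]
ft_force: [1.1, 0.1, 0.5]
(array([0.48880052, 0.15011974]), np.float64(0.00044037696910348195), 120, array([4.886e-01, 1.501e-01, 8.040e-02, 3.000e-04, 1.070e+02]))
(array([0.48922677, 0.15063761]), np.float64(0.0005756440527164152), 120, array([4.893e-01, 1.506e-01, 4.620e-02, 4.000e-04, 1.000e+02]))
[4.888e-01 1.501e-01 5.290e-02 4.000e-04 1.220e+02]
knobtop 328 [ 0.6116628  -0.04671893  0.20051561] [ 0.64423302 -0.01462256  0.21012287]
[4.891e-01 1.463e-01 8.110e-02 7.000e-04 1.050e+02]
[4.903e-01 1.476e-01 4.660e-02 8.000e-04 1.040e+02]
[0.48994459 0.32607388 0.14797192] [-0.75948574  0.30039441  0.11375728  1.66544454 -0.03647674  1.17663828
  0.93490764]
```

The dish is centred to within about 0.5–1 mm. Now to the knob, turning the tool so its closing line is tangent to the arc.

```bash
python3 -m crank '{"steps":[[[0.1,-0.3,0.98],[0,0,-0.98]],[[0.2,-0.7,0.98],[0,0,-0.99]],[[0.3,-0.75,0.98],[0,0,-0.99]],[[0.3,-0.75,0.98],[0,0,-0.99]],[[0.3,-0.75,0],[0,0,-0.99]],[[0.3,-0.75,0],[0,0,-0.99]],[[0.3,-0.75,0],[0,0,-0.99]],[[0.3,-0.75,0],[0,0,-0.99]],[[0.3,-0.75,0],[0,0,-0.99]],[[0.3,-0.75,0],[0,0,-0.99]]]}' 55 5| sed -n 1,4p
python3 - <<'E'
from h import *
c=np.load("t5.npy",allow_pickle=True).item(); P=cloud(c)
k=(P[...,2]>.14)&(P[...,0]>.4)&(P[...,0]<.9)&(P[...,1]<.2)&(P[...,1]>-.2)
n,l,st,ce=cv2.connectedComponentsWithStats(k.astype(np.uint8))
for i in range(1,n):
    q=P[l==i]
    if len(q)>15: print(len(q),q.min(0).round(3),q.max(0).round(3))
E
```

```text
time: 13.32
ee_pos: [0.5571, 0.149, 0.2441]
eef_rot: [0.42, 0.907, -0.001, -0.001]
ft_force: [-0.4, -0.1, 0.8]
712 [ 0.815 -0.148  0.14 ] [ 0.856 -0.071  0.173]
210 [0.641 0.122 0.141] [0.663 0.144 0.172]
436 [ 0.612 -0.047  0.14 ] [ 0.644 -0.014  0.21 ]
```

```bash
python3 -m crank '{"steps":[[[0.3,-0.75,0],[0,0,-0.99]],[[0.3,-0.75,0],[0,0,-0.99]],[[0.3,-0.75,0],[0,0,-0.99]],[[0.3,-0.75,0],[0,0,-0.99]],[[0.3,-0.75,0],[0,0,-0.99]],[[0.3,-0.75,0],[0,0,-0.99]],[[0.3,-0.75,0],[0,0,-0.99]],[[0.3,-0.75,0],[0,0,-0.99]],[[0.22,-0.75,0],[0,0,-0.99]],[[0,-0.49,0],[0,0,-0.99]]]}'| sed -n 1,4p; python3 -m crank '{"steps":[[[0,0,0],[0,0,0]],[[0,0,0],[0,0,0]]]}'
```

```text
time: 14.15
ee_pos: [0.6228, -0.0332, 0.2438]
eef_rot: [0.762, 0.647, -0.001, -0.0]
ft_force: [0.7, 0.2, -0.1]
time: 14.32
ee_pos: [0.6224, -0.031, 0.2444]
eef_rot: [0.76, 0.65, -0.001, -0.0]
ft_force: [-0.2, 0.1, -0.3]
width: 0.0552
grip_force: 0.0
```

```bash
python3 -m crank '{"steps":[[[0.22,0,-0.3],[0,0,0]],[[0,0,-0.8],[0,0,0]],[[0,0,-0.9],[0,0,0]],[[0,0,-0.5],[0,0,0]],[[0,0,-0.16],[0,0,0]],[[0,0,0],[0,0,0]]]}'; python3 -m crank '{"steps":[[[0,0,0],[0,0,0]],[[0,0,0],[0,0,0]],[[0,0,0],[0,0,0]],[[0,0,0],[0,0,0]],[[0,0,0],[0,0,0]],[[0,0,0],[0,0,0]]]}' 25 5
```

```text
time: 14.82
ee_pos: [0.6279, -0.0298, 0.1779]
eef_rot: [0.759, 0.651, -0.001, -0.001]
ft_force: [0.9, 0.2, -0.0]
width: 0.0547
grip_force: 0.0
time: 15.32
ee_pos: [0.6288, -0.0308, 0.1798]
eef_rot: [0.76, 0.65, 0.001, 0.0]
ft_force: [-0.2, -0.3, 2.6]
width: 0.0337
grip_force: 5.0
```

Gripped the knob (33.7 mm). Its radius to the estimated column checks out at 165.0 mm, so I'll compute the arc rows.

```bash
python3 - <<'E'
import numpy as np
C=np.array([.6530,.1324]);a0=-98.4;N=22;A=a0-87.8*np.r_[0,np.linspace(.5,N-.5,N)/N*0+np.arange(1,N+1)/N]
p=C+.165*np.c_[np.cos(np.radians(A)),np.sin(np.radians(A))]
for i,d in enumerate(np.diff(p,axis=0)/.025): print(i,d.round(2),-round(87.8/N/5,2))
print(p[[10,-1]])
E
```

```text
0 [-0.45  0.08] -0.8
1 [-0.45  0.11] -0.8
2 [-0.44  0.14] -0.8
3 [-0.43  0.17] -0.8
4 [-0.41  0.2 ] -0.8
5 [-0.4   0.23] -0.8
6 [-0.38  0.26] -0.8
7 [-0.36  0.29] -0.8
8 [-0.34  0.31] -0.8
9 [-0.32  0.33] -0.8
10 [-0.29  0.35] -0.8
11 [-0.27  0.37] -0.8
12 [-0.24  0.39] -0.8
13 [-0.21  0.41] -0.8
14 [-0.18  0.42] -0.8
15 [-0.16  0.43] -0.8
16 [-0.12  0.44] -0.8
17 [-0.09  0.45] -0.8
18 [-0.06  0.46] -0.8
19 [-0.03  0.46] -0.8
20 [0.   0.46] -0.8
21 [0.03 0.46] -0.8
[[0.52978729 0.02265654]
 [0.48896509 0.15021989]]
```

```bash
python3 -m crank '{"steps":[[[-0.45,0.08,0],[0,0,-0.8]],[[-0.45,0.11,0],[0,0,-0.8]],[[-0.44,0.14,0],[0,0,-0.8]]]}'
```

```text
time: 15.57
ee_pos: [0.595, -0.0222, 0.1796]
eef_rot: [0.825, 0.566, 0.001, 0.0]
ft_force: [2.1, 1.7, 3.2]
width: 0.0339
grip_force: 5.0
```

```bash
python3 -m crank '{"steps":[[[-0.43,0.17,0],[0,0,-0.8]],[[-0.41,0.20,0],[0,0,-0.8]],[[-0.40,0.23,0],[0,0,-0.8]],[[-0.38,0.26,0],[0,0,-0.8]],[[-0.36,0.29,0],[0,0,-0.8]],[[-0.34,0.31,0],[0,0,-0.8]],[[-0.32,0.33,0],[0,0,-0.8]],[[-0.29,0.35,0],[0,0,-0.8]]]}'; python3 -m crank '{"steps":[[[-0.27,0.37,0],[0,0,-0.8]],[[-0.24,0.39,0],[0,0,-0.8]],[[-0.21,0.41,0],[0,0,-0.8]],[[-0.18,0.42,0],[0,0,-0.8]],[[-0.16,0.43,0],[0,0,-0.8]],[[-0.12,0.44,0],[0,0,-0.8]],[[-0.09,0.45,0],[0,0,-0.8]]]}'
```

```text
time: 16.23
ee_pos: [0.5221, 0.0318, 0.1798]
eef_rot: [0.949, 0.316, 0.001, -0.0]
ft_force: [4.1, 1.8, 0.7]
width: 0.0337
grip_force: 5.0
time: 16.82
ee_pos: [0.4906, 0.1043, 0.1798]
eef_rot: [0.997, 0.077, 0.001, -0.0]
ft_force: [4.3, -0.3, 0.3]
width: 0.0336
grip_force: 5.0
```

```bash
python3 -m crank '{"steps":[[[-0.06,0.46,0],[0,0,-0.8]],[[-0.03,0.46,0],[0,0,-0.8]],[[0,0.40,0],[0,0,-0.7]],[[0,0.2,0],[0,0,-0.4]],[[0.01,0.15,0],[0,0,-0.3]],[[0.01,0.1,0],[0,0,-0.2]],[[0,0,0],[0,0,0]]]}';python3 -m crank '{"steps":[[[0,0.04,0],[0,0,0]],[[0,0.04,0],[0,0,0]],[[0,0,0],[0,0,0]]]}'
```

```text
time: 17.4
ee_pos: [0.4889, 0.1482, 0.1796]
eef_rot: [0.998, -0.061, 0.001, -0.0]
ft_force: [3.1, -0.0, 1.7]
width: 0.0339
grip_force: 5.0
time: 17.65
ee_pos: [0.4889, 0.1485, 0.1794]
eef_rot: [0.998, -0.061, 0.001, 0.001]
ft_force: [5.2, -5.2, 3.0]
width: 0.0337
grip_force: 5.0
```

At the stop: y is blocked with −5 N. I'll release, rise, close the fingers, and check the head from both cameras.

```bash
python3 -m crank '{"steps":[[[0,0,0],[0,0,0]],[[0,0,0],[0,0,0]],[[0,0,0],[0,0,0]],[[0,-0.06,0.5],[0,0,0]],[[0,0,0.8],[0,0,0]],[[0,0,0.6],[0,0,0]],[[0,0,0],[0,0,0]],[[0,0,0],[0,0,0]]]}' 55 5
python3 -m crank '{"steps":[[[0,0,0],[0,0,0]],[[0,0,0],[0,0,0]],[[0,0,0],[0,0,0]],[[0,0,0],[0,0,0]],[[0,0,0],[0,0,0]],[[0,0,0],[0,0,0]]]}' 0 10
python3 - <<'E'
from h import *
c=cams.camera("scene"); np.save("s6.npy",c,allow_pickle=True); cv2.imwrite("pics/s6.png",cv2.resize(c["pixels"][100:260,170:370],None,fx=4,fy=3.75,interpolation=cv2.INTER_CUBIC))
c=cams.camera("top"); np.save("t6.npy",c,allow_pickle=True)
P=cloud(c)
k=(P[...,2]>.112)&(P[...,2]<.131)&(P[...,0]>.45)&(P[...,0]<.66)&(P[...,1]<.2)&(P[...,1]>.1); print("arm",k.sum(),P[k].min(0),P[k].max(0))
s=monitor.read_state(); print(s["ee_pos"],s["ft_force"],s["width"])
E
```

```text
time: 18.32
ee_pos: [0.4881, 0.1489, 0.2268]
eef_rot: [0.998, -0.06, 0.0, -0.0]
ft_force: [0.1, -0.3, -0.2]
width: 0.0546
grip_force: 0.0
time: 18.82
ee_pos: [0.4881, 0.1485, 0.2264]
eef_rot: [0.998, -0.06, -0.0, 0.0]
ft_force: [-0.2, 0.3, -0.6]
width: 0.023
grip_force: 0.0
arm 684 [0.45138658 0.10407263 0.11201119] [0.65999791 0.17429781 0.13094477]
[0.48811239 0.14848475 0.22647086] [ 0.32024237 -0.12437828  0.62328144] 0.015126340566159285
```

View pics/s6.png

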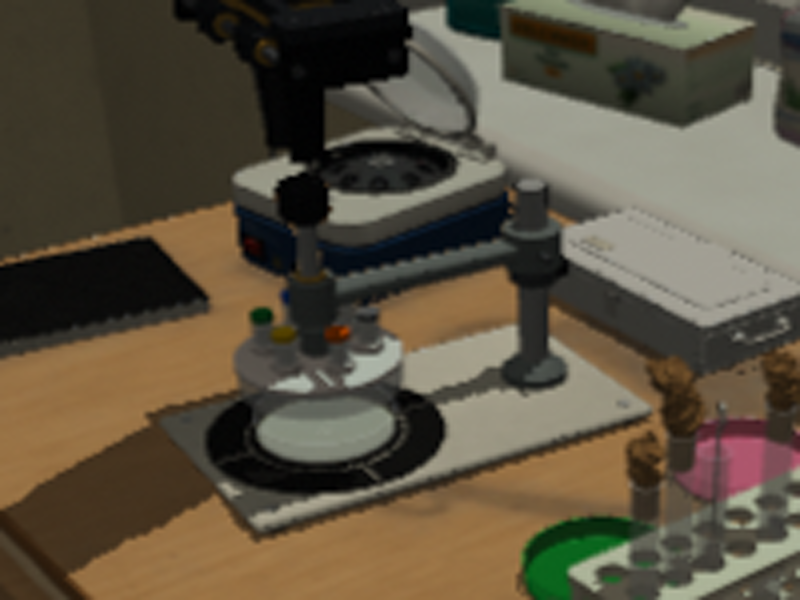

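The head is over the dish with the closing fingers above the knob at crop px (300,195). Now the slow press by feel.

```bash
python3 -m crank '{"steps":[[[0,0,-0.1],[0,0,0]],[[0,0,-0.3],[0,0,0]],[[0,0,-0.2],[0,0,0]],[[0,0,-0.1],[0,0,0]],[[0,0,-0.1],[0,0,0]],[[0,0,-0.1],[0,0,0]],[[0,0,0],[0,0,0]]]}' 0 10
python3 -m crank '{"steps":[[[0,0,-0.12],[0,0,0]],[[0,0,-0.12],[0,0,0]]]}' | sed -n 1,4p
python3 -m crank '{"steps":[[[0,0,-0.12],[0,0,0]],[[0,0,-0.12],[0,0,0]]]}' | sed -n 1,4p
```

```text
time: 19.5
ee_pos: [0.4879, 0.1485, 0.2037]
eef_rot: [0.998, -0.06, -0.0, 0.0]
ft_force: [-2.3, -0.4, 4.1]
width: 0.0003
grip_force: 1.6
time: 19.67
ee_pos: [0.4882, 0.1485, 0.1982]
eef_rot: [0.998, -0.06, 0.0, -0.0]
ft_force: [-2.7, -0.2, 4.5]
time: 19.83
ee_pos: [0.4883, 0.1485, 0.192]
eef_rot: [0.998, -0.06, 0.0, -0.0]
ft_force: [-1.9, -0.4, 6.1]
```

```bash
f(){ sed -n '2p;4p' | tr '\n' ' '; echo; }
python3 -m crank '{"steps":[[[0,0,-0.04],[0,0,0]],[[0,0,-0.04],[0,0,0]]]}' | f
python3 -m crank '{"steps":[[[0,0,-0.04],[0,0,0]],[[0,0,-0.04],[0,0,0]]]}' | f
```

```text
ee_pos: [0.4882, 0.1486, 0.19] ft_force: [-2.6, -0.3, 5.8] 
ee_pos: [0.4883, 0.1485, 0.1882] ft_force: [-1.9, -0.6, 5.6]
```

```bash
f(){ sed -n '2p;4p' | tr '\n' ' '; echo; }
python3 -m crank '{"steps":[[[0,0,-0.03],[0,0,0]],[[0,0,-0.03],[0,0,0]]]}' | f
python3 -m crank '{"steps":[[[0,0,-0.03],[0,0,0]],[[0,0,-0.03],[0,0,0]]]}' | f
```

```text
ee_pos: [0.4883, 0.1486, 0.1867] ft_force: [-3.1, -0.4, 6.2] 
ee_pos: [0.4883, 0.1486, 0.1852] ft_force: [-3.5, -0.0, 7.0]
```

```bash
f(){ sed -n '2p;4p' | tr '\n' ' '; echo; }
python3 -m crank '{"steps":[[[0,0,-0.03],[0,0,0]],[[0,0,-0.03],[0,0,0]]]}' | f
python3 -m crank '{"steps":[[[0,0,-0.02],[0,0,0]],[[0,0,-0.02],[0,0,0]]]}' | f
```

```text
ee_pos: [0.4883, 0.1486, 0.1837] ft_force: [-2.9, -0.4, 7.4] 
ee_pos: [0.4883, 0.1486, 0.1827] ft_force: [-3.7, -0.3, 7.9]
```

```bash
f(){ sed -n '2p;4p' | tr '\n' ' '; echo; }
python3 -m crank '{"steps":[[[0,0,-0.03],[0,0,0]],[[0,0,-0.03],[0,0,0]]]}' | f
python3 -m crank '{"steps":[[[0,0,0],[0,0,0]]]}' | f
```

```text
ee_pos: [0.4883, 0.1485, 0.1813] ft_force: [-2.9, -1.1, 8.1] 
ee_pos: [0.4883, 0.1486, 0.1812] ft_force: [-2.5, -0.1, 6.8]
```

```bash
f(){ sed -n '2p;4p' | tr '\n' ' '; echo; }
python3 -m crank '{"steps":[[[0,0,-0.03],[0,0,0]],[[0,0,-0.03],[0,0,0]]]}' | f
python3 -m crank '{"steps":[[[0,0,0],[0,0,0]]]}' | f
```

```text
ee_pos: [0.4883, 0.1486, 0.1798] ft_force: [-3.7, -1.2, 7.2] 
ee_pos: [0.4882, 0.1486, 0.1797] ft_force: [-3.6, -0.2, 7.3]
```

```bash
f(){ sed -n '2p;4p' | tr '\n' ' '; echo; }
python3 -m crank '{"steps":[[[0,0,-0.03],[0,0,0]],[[0,0,-0.03],[0,0,0]]]}' | f
python3 -m crank '{"steps":[[[0,0,0],[0,0,0]]]}' | f
```

```text
ee_pos: [0.4883, 0.1486, 0.1783] ft_force: [-3.7, -0.9, 8.5] 
ee_pos: [0.4883, 0.1486, 0.1782] ft_force: [-2.9, 0.6, 6.5]
```

```bash
f(){ sed -n '2p;4p' | tr '\n' ' '; echo; }
python3 -m crank '{"steps":[[[0,0,-0.03],[0,0,0]],[[0,0,-0.03],[0,0,0]]]}' | f
python3 -m crank '{"steps":[[[0,0,0],[0,0,0]]]}' | f
```

```text
ee_pos: [0.4883, 0.1486, 0.1769] ft_force: [-3.3, -1.4, 7.4] 
ee_pos: [0.4883, 0.1486, 0.1767] ft_force: [-3.6, -0.6, 6.8]
```

```bash
f(){ sed -n '2p;4p' | tr '\n' ' '; echo; }
python3 -m crank '{"steps":[[[0,0,-0.03],[0,0,0]],[[0,0,-0.03],[0,0,0]]]}' | f
python3 -m crank '{"steps":[[[0,0,0],[0,0,0]]]}' | f
```

```text
ee_pos: [0.4883, 0.1486, 0.1754] ft_force: [-3.0, -1.2, 7.5] 
ee_pos: [0.4883, 0.1486, 0.1753] ft_force: [-4.1, -0.1, 7.4]
```

```bash
f(){ sed -n '2p;4p' | tr '\n' ' '; echo; }
python3 -m crank '{"steps":[[[0,0,-0.02],[0,0,0]],[[0,0,-0.02],[0,0,0]]]}' | f
python3 -m crank '{"steps":[[[0,0,-0.02],[0,0,0]],[[0,0,-0.02],[0,0,0]]]}' | f
```

```text
ee_pos: [0.4883, 0.1486, 0.1744] ft_force: [-4.2, -0.3, 6.9] 
ee_pos: [0.4883, 0.1486, 0.1736] ft_force: [-4.5, -1.1, 11.6]
```

```bash
f(){ sed -n '2p;4p' | tr '\n' ' '; echo; }
python3 -m crank '{"steps":[[[0,0,-0.02],[0,0,0]],[[0,0,-0.02],[0,0,0]]]}' | f
python3 -m crank '{"steps":[[[0,0,0],[0,0,0]]]}' | f
python3 - <<'E'
from h import *
c=cams.camera("scene"); np.save("s7.npy",c,allow_pickle=True); cv2.imwrite("pics/s7.png",cv2.resize(c["pixels"][140:260,200:310],None,fx=6,fy=5,interpolation=cv2.INTER_CUBIC))
s=monitor.read_state(); print(s["ee_pos"],s["ft_force"],s["time"])
E
```

```text
ee_pos: [0.4884, 0.1486, 0.1728] ft_force: [-6.7, -1.5, 13.9] 
ee_pos: [0.4883, 0.1486, 0.1728] ft_force: [-4.7, -1.6, 13.2] 
[0.48831743 0.14856878 0.17282675] [-5.99025746 -1.96454161 13.36022028] 22.7167
```

View pics/s7.png

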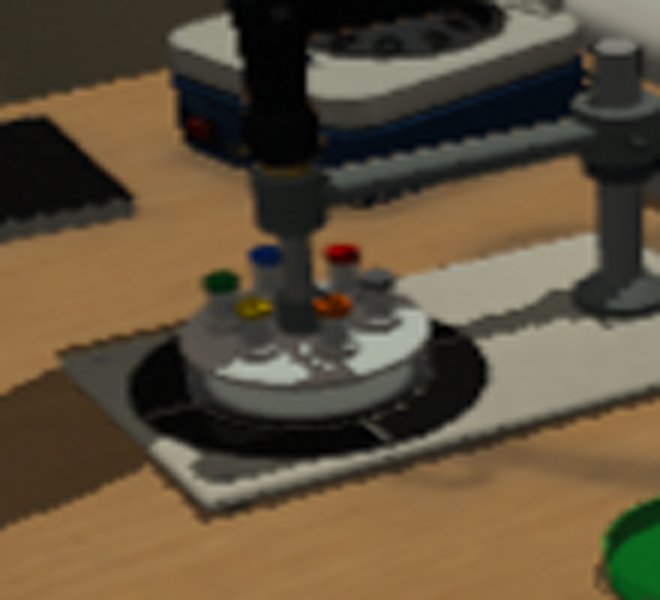

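The skirt is down round the dish. The force stepped from about 7.4 to 13.3 N (roughly 5.9 N on the plate, 1.5 mm into its 3 mm give). I'll hold a moment, then release.

```bash
f(){ sed -n '1,2p;4p' | tr '\n' ' '; echo; }
python3 -m crank '{"steps":[[[0,0,0],[0,0,0]],[[0,0,0],[0,0,0]],[[0,0,0],[0,0,0]],[[0,0,0],[0,0,0]],[[0,0,0],[0,0,0]],[[0,0,0],[0,0,0]],[[0,0,0],[0,0,0]],[[0,0,0],[0,0,0]],[[0,0,0],[0,0,0]],[[0,0,0],[0,0,0]]]}' | f
python3 -m crank '{"steps":[[[0,0,0.05],[0,0,0]],[[0,0,0.1],[0,0,0]],[[0,0,0.2],[0,0,0]],[[0,0,0.2],[0,0,0]],[[0,0,0.2],[0,0,0]],[[0,0,0.2],[0,0,0]],[[0,0,0.2],[0,0,0]],[[0,0,0.2],[0,0,0]],[[0,0,0.3],[0,0,0]],[[0,0,0.4],[0,0,0]]]}' | f
python3 -m crank '{"steps":[[[0,0,0.8],[0,0,0]],[[0,0.4,0.8],[0,0,0]],[[0,1,0],[0,0,0]],[[0,1,0],[0,0,0]],[[0,1,0],[0,0,0]],[[0,1,0],[0,0,0]],[[0,1,0],[0,0,0]],[[0,0.5,0],[0,0,0]],[[0,0,0],[0,0,0]],[[0,0,0],[0,0,0]]]}' | f
python3 - <<'E'
from h import *
o=[np.load(n,allow_pickle=True).item() for n in("t5.npy","s6.npy")]
t=cams.camera("top"); s=cams.camera("scene")
P=cloud(t); k=(P[...,2]>.18)&(P[...,2]<.215)&(P[...,0]>.44)&(P[...,0]<.54)&(P[...,1]<.2)&(P[...,1]>.1); print("knob",k.sum(),P[k].min(0),P[k].max(0))
print(agar(s,.0185,ctr=(.49,.148),ang=range(200,320,3))[3],agar(o[1],.0185,ctr=(.49,.148),ang=range(200,320,3))[3])
cv2.imwrite("pics/end.png",np.vstack([t["pixels"][100:380,0:640]])); cv2.imwrite("pics/end_s.png",cv2.resize(s["pixels"][100:260,170:370],None,fx=4,fy=3.75))
E
```

```text
time: 23.55 ee_pos: [0.4883, 0.1486, 0.1729] ft_force: [-5.6, -1.1, 12.7] 
time: 24.38 ee_pos: [0.4879, 0.1483, 0.2233] ft_force: [-0.6, 0.2, -0.3] 
time: 25.22 ee_pos: [0.4882, 0.2956, 0.2633] ft_force: [0.6, -0.9, -0.7] 
knob 440 [0.47141637 0.13275828 0.18397953] [0.50451259 0.16552272 0.21033155]
[4.891e-01 1.463e-01 4.580e-02 6.000e-04 4.000e+01] [4.895e-01 1.472e-01 4.640e-02 5.000e-04 3.500e+01]
```

View pics/end_s.png

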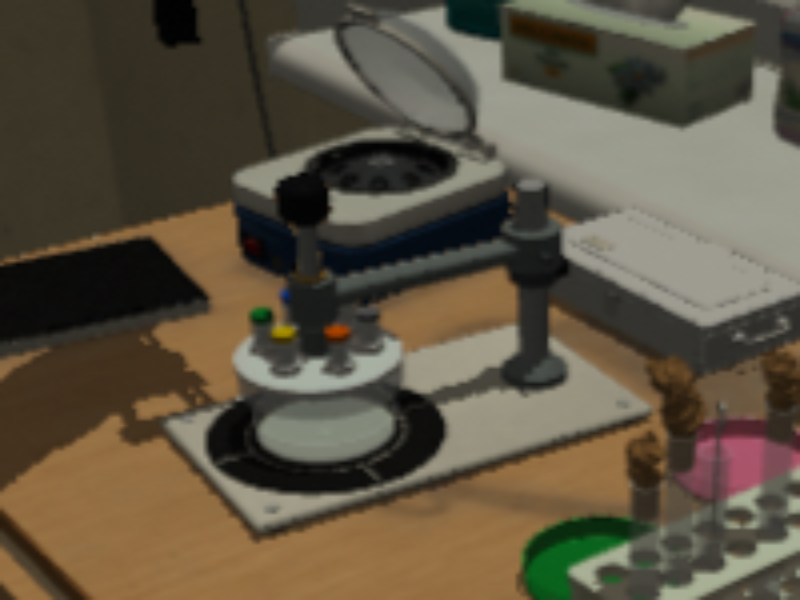

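The head is up again above the centred dish and nothing else has moved, so I'm handing in.

```bash
python3 -c "
from bench import ticket
print(ticket.close_job())"
```

```text
the job is handed in; nothing more can be done
None
```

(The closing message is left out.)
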